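# Fold a row of flip lids shut with one fingertip stroke

### The arm

A 6-joint arm with a two-finger parallel gripper is mounted at the origin on a cart in front of the work surface, level with it; the furniture and walls round the work are solid. World frame = base frame: x ahead of the robot, y to its left, z up, the work surface at z = 0. Lengths are in mm, angles in degrees, forces in N, time in s.
With the tool pointing down it reaches from about 350 to 725 mm from the base axis. Payload 6 kg.
Tool frame: the origin (TCP) lies midway between the tips of the shut fingers; the grasp point (between the pads) lies behind it (ctrl.grip_depth is the z of the grasp point in the tool frame, in mm); z points along the fingers, y is the direction in which the jaws open and shut (so a half turn about z gives the same grasp; the last joint's range is limited). The gripper opens to 85 mm and grips with 20 to 120 N. Pads are 22 mm wide; open, the fingers measure 114 mm over their backs; the gripper's body (76 mm by 85 mm) begins 54 mm behind the grasp point. The pads swing forward as they close: fully open they stand 13 mm farther back than shut.
Start: joints at [-47.974, 2.303, 4.859, 0, -92.561, -19.12], TCP at [233.547, -552.657, 231.261] pointing down, gripper open.
Joint ranges: [-146.85, 146.85], [-73.84, 115.35], [-62.03, 85.46], [-188.31, 113.3], [-161.28, -10.13], [-171.36, 171.36]. Speed limits (degrees/s): [147.25, 147.25, 172.46, 180, 180, 180].

### API

Orientations are given as a 3x3 rotation matrix whose columns are the frame's x, y, z axes.
In Python, from bench import get_state, eyes, ctrl gives the robot as it stands.
- The arm moves only by the tool move_arm, never from a script. Its argument "motion" is a list of rows, each a list of 4 numbers: the shift along the tool's x, y, z in m, then the turn about the tool's z in rad. A call has 1 to 5 rows; each row shifts and turns the pose as measured when the row begins, along the tool's axes as they then stand; what a row does not reach is not made up. A row lasts 1/12 s, in which the tool goes at most 41.7 mm and 7.16 degrees, less where a joint would pass 70% of its speed; a pose out of reach is approached as far as the arm can. A call with a gripper value outside its range is refused whole. "grip" is the closure, from 0 (fully open) to 1 (shut), set as the call begins (left out, the last holds). The fingers move at their own pace and stop on an object; the grip force is fixed at half the most. Time passes only in rows, so rows that do not move let the fingers close. It gives the time, the measured TCP pose, the force and the opening at its end, in the units of the state.
- get_state(): the state, without advancing time (a new reading comes with each control period).
- eyes.get_image(name): name is "scene" or "top" or "wrist"; returns the picture (420x560x3 uint8, red, green, blue); there is no depth.
- eyes.calibration(name): a dict with "intrinsics" (3x3 intrinsics, pixels), "rvec" (rotation vector, rad) and "tvec" (3), from world to camera coordinates, as OpenCV has them; the wrist camera has in their place "T_tool_cam" (4x4, takes a point from camera to tool coordinates, whose origin is the TCP and whose axes are the flange's). Camera axes: x right, y down, z forward; pixel columns grow to the right and rows downward; lengths in mm; the calibration is good to about 2 mm. A picture is of the moment at which its call begins: read the wrist's pose just before it. calibration takes no time and is no camera call.
- ctrl.close_job(): hands the job in, once; it reports no verdict.
The state is a dict: "time_s": time; "joints": joint angles; "qvel": joint speeds; "tau": joint torques, N m; "eef_pos": TCP position; "tool_rot": TCP orientation; "wrist_force": force on the tool from outside, world axes, zero at the start; "torque": the same for the moment, N m; "grip_width": finger opening in mm.
Only numpy, scipy, OpenCV 4.12 (cv2) and the standard library are available. Lean on these libraries where they do the work, as an engineer would, in place of code of your own. Each camera call takes 0.05 s, during which the arm holds its last target.

### The job

Six flip lids on the long sample box stand open. Set your fingertips lightly on the plain pad at the hinge end of the row and run them along the tops of the lids to the far end in one pass, never taking the hand away in between, so that the lids fold fully shut one after another. Stroke gently: do not lift or shove the box, leave the vials, film roll and marker beside it alone, and finish clear of everything.

Things in the scene. Friction and masses are not known exactly. Their poses are not given: they have to be found in the camera images.
- sample_box: long narrow grey plastic box, 186 x 40 mm, 45 mm high, about 1.6 kg (weighted base), loose on the worktop at any angle. Origin: centre of its underside; x along the row of six white lids, from the plain pad end (-x) to the far end; z up. Lids 22 mm long (x), 37 mm wide, 2.5 mm thick, every 24 mm; hinged across the box at their -x edges (x = -55, -31, -7, 17, 41, 65 mm, z = 42.5 mm).
- pad (a point): centre of the top of the plain solid pad at the -x (hinge) end of the box, 45 mm high, level with the tops of shut lids; pad 36 mm long (x), 40 mm wide, ending 2 mm before the first lid's hinge. Axes as the box. Open lids rise to about 65 mm and lean towards +x: a finger moving along the top in +x folds them down, one moving in -x bends them further open.
- row_end (a point): point on the centre line at the free edge of the shut sixth lid, at the level of the shut lids' tops (45 mm), 162 mm from the pad's centre. Axes as the box.
- lid_1 (a joint): first (next to the pad) lid, counted from the pad: 0 = shut flat, grows as it opens (rad), stop at 1.6; starts between 0.8 and 1.3. Light friction hinge (about 0.006 N m): it stays where it is left.
- lid_2 (a joint): second lid, counted from the pad: 0 = shut flat, grows as it opens (rad), stop at 1.6; starts between 0.8 and 1.3. Light friction hinge (about 0.006 N m): it stays where it is left.
- lid_3 (a joint): third lid, counted from the pad: 0 = shut flat, grows as it opens (rad), stop at 1.6; starts between 0.8 and 1.3. Light friction hinge (about 0.006 N m): it stays where it is left.
- lid_4 (a joint): fourth lid, counted from the pad: 0 = shut flat, grows as it opens (rad), stop at 1.6; starts between 0.8 and 1.3. Light friction hinge (about 0.006 N m): it stays where it is left.
- lid_5 (a joint): fifth lid, counted from the pad: 0 = shut flat, grows as it opens (rad), stop at 1.6; starts between 0.8 and 1.3. Light friction hinge (about 0.006 N m): it stays where it is left.
- lid_6 (a joint): sixth (last) lid, counted from the pad: 0 = shut flat, grows as it opens (rad), stop at 1.6; starts between 0.8 and 1.3. Light friction hinge (about 0.006 N m): it stays where it is left.
- vial_a: upright screw-cap vial with a white cap, 24 mm across, 58 mm high, loose beside the box (+y side); origin at the centre of its underside
- vial_b: upright screw-cap vial with a black cap, 24 mm across, 58 mm high, loose beside the box (-y side); origin at the centre of its underside
- film_roll: low tan roll of film lying flat, 72 mm across, 24 mm high, loose beside the box (+y side); origin at the centre of its underside
- marker: felt marker lying along the box's -y side, 130 x 14 x 16 mm, loose; origin at the middle of its underside, x along it
There are look-alikes about, which are no part of the job. Leave any turquoise look-alike of the vial_b alone.

How it is judged (in metres and radians):
On the way, in this order (a step that is already met when the one before it is completed fails the run):
1. the fingertips rest on the pad end of the box with all six lids still open (contact force between the fingers and sample_box above 0.3 N and x of the grasp point in the frame of sample_box below -0.04 m and value of joint each of lid_1, lid_2, lid_3, lid_4, lid_5, lid_6 above 0.5 rad), for 0.02 s.
2. the first lid is shut while the fourth, fifth and sixth still stand open (value of joint lid_1 below 0.15 rad and value of joint each of lid_4, lid_5, lid_6 above 0.5 rad), for 0.02 s.
3. the first three lids are shut while the sixth still stands open (value of joint each of lid_1, lid_2, lid_3 below 0.15 rad and value of joint lid_6 above 0.5 rad), for 0.02 s.
4. all six lids are shut (value of joint each of lid_1, lid_2, lid_3, lid_4, lid_5, lid_6 below 0.15 rad), for 0.1 s.
At the end, for the whole second after the job is handed in: All six lids are within 0.15 rad (3 mm at the free edge) of shut; the box stands flat and at rest within 25 mm of where it was; the vials, film roll and marker are within 20 mm of where they were, vials upright (all of step 4 and distance of sample_box from where it was at the start of the episode below 0.025 m and angle between sample_box's own z axis and vertical below 0.05 rad and linear speed of sample_box below 0.01 m/s and distance of each of vial_a, vial_b, film_roll, marker from where it was at the start of the episode below 0.02 m and angle between each of vial_a, vial_b, film_roll's own z axis and vertical below 0.2 rad); the robot touches nothing.
It fails at once if a lid is shut before the one ahead of it in the row (counted from the pad) ((value of joint lid_2 below 0.15 rad and value of joint lid_1 above 0.3 rad) or (value of joint lid_3 below 0.15 rad and value of joint lid_2 above 0.3 rad) or (value of joint lid_4 below 0.15 rad and value of joint lid_3 above 0.3 rad) or (value of joint lid_5 below 0.15 rad and value of joint lid_4 above 0.3 rad) or (value of joint lid_6 below 0.15 rad and value of joint lid_5 above 0.3 rad)).
It fails at once if the hand is taken away from the row (grasp point between the fingers over 130 mm high) after the first lid is shut and before the sixth is (value of joint lid_1 below 0.15 rad and value of joint lid_6 above 0.3 rad and height (world z) of the grasp point above 0.13 m).
It fails at once if the box is lifted, tipped, or shoved more than 25 mm (distance of sample_box from where it was at the start of the episode above 0.025 m or height (world z) of sample_box above 0.012 m or angle between sample_box's own z axis and vertical above 0.12 rad).
It fails at once if the fingers press on the box with more than 40 N (contact force between the fingers and sample_box above 40 N).
It fails at once if a vial, the film roll or the marker is moved more than 20 mm or lifted (distance of any of vial_a, vial_b, film_roll, marker from where it was at the start of the episode above 0.02 m).
It also fails if it takes over 45 s, if anything falls off the work surface, if the arm or the gripper's body presses on something with over 40 N, if the wrist force passes 120 N, or if a joint passes its speed limit or range.

## Working session

There is one attempt and no reset: what is moved stays moved. The work goes in short steps, Python scripts to look and compute and a tool call to move; the robot and the scene stay as the last step left them, time stands still between calls to the robot, and variables do not carry over. Pictures are saved under pics/ and viewed, and the job is handed in when it is done.

Besides the shell and the picture viewer there is one more tool, called after "Emit:" as name([rows], argument=value, ...), one row to a line, values as JSON. move_arm: Moves the arm, as the interface text tells. Its arguments: {"type":"object","properties":{"motion":{"type":"array"},"grip":{"type":"number"}},"required":["motion"]}

```bash
mkdir -p pics; ls
python3 - <<'E'
from bench import get_state, eyes, ctrl
import cv2
for n in ("scene","top"):
    im=eyes.get_image(n); cv2.imwrite(f"pics/{n}0.png",im[:,:,::-1]); c=eyes.calibration(n); print(n,c)
print(get_state(), ctrl.grip_depth)
E
```

```text
pics
scene {'intrinsics': array([[486.80232079,   0.        , 282.03425619],
       [  0.        , 486.80232079, 211.44683136],
       [  0.        ,   0.        ,   1.        ]]), 'rvec': array([ 0.86555887, -2.47771954,  1.10979635]), 'tvec': array([428.90809886, 287.44437805, 622.24001625])}
top {'intrinsics': array([[415.20528312,   0.        , 283.75077028],
       [  0.        , 415.20528312, 209.43791006],
       [  0.        ,   0.        ,   1.        ]]), 'rvec': array([ 2.18900374, -2.15905471,  0.03913021]), 'tvec': array([  4.11872969, 551.53848607, 887.98206346])}
{'time_s': 0.1, 'joints': array([-4.79737330e+01,  2.33769747e+00,  4.80731678e+00, -2.60846704e-02,
       -9.25600179e+01, -1.91193786e+01]), 'qvel': array([-0.09094347, -0.02188589,  0.18251812,  0.19125651, -0.01318829,
        0.05261791]), 'tau': array([-4.04710503e-03, -3.69344044e+01,  3.48281944e+01,  6.95176810e+00,
       -4.53318164e-03,  9.74108133e-06]), 'eef_pos': array([ 233.50950759, -552.37920587,  230.33791336]), 'tool_rot': array([[-9.21130810e-01, -3.89252508e-01, -7.18413505e-04],
       [-3.89253161e-01,  9.21129631e-01,  1.47649937e-03],
       [ 8.70208824e-05,  1.63969379e-03, -9.99998652e-01]]), 'wrist_force': array([-0.45437226, -0.07806696, -0.65560113]), 'torque': array([ 0.02209322, -0.00437846,  0.02485619]), 'grip_width': 85.20220101176201} -18.700000000000003
```

View pics/scene0.png

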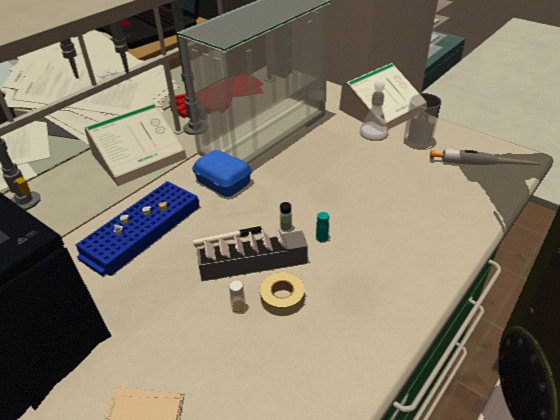

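View pics/top0.png

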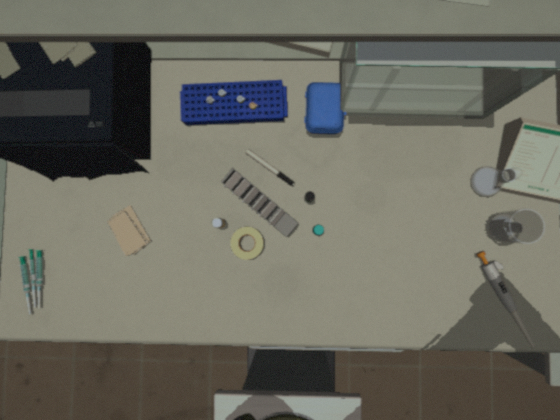

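The scene view shows the box with its pad end at about (295,241) and the lids running left to (203,250). In the top view the box runs from (230,175) to (290,228), with the pad at the lower right. The white vial is at (218,223), the black vial at (310,197), the roll at (247,243) and the marker at (270,167). The turquoise look-alike is at (319,230).

I'll take a closer crop.

Run:
```python
import cv2
a=cv2.imread("pics/top0.png")[140:265,200:340]; cv2.imwrite("pics/topz.png",cv2.resize(a,None,fx=5,fy=4.8*5/4.8*0.96,interpolation=cv2.INTER_CUBIC))
cv2.imwrite("pics/topz.png",cv2.resize(a,(672,600),interpolation=cv2.INTER_CUBIC))
a=cv2.imread("pics/scene0.png")[190:320,180:350]; cv2.imwrite("pics/scz.png",cv2.resize(a,(765,585),interpolation=cv2.INTER_CUBIC))
```

```text
(no output)
```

View pics/topz.png

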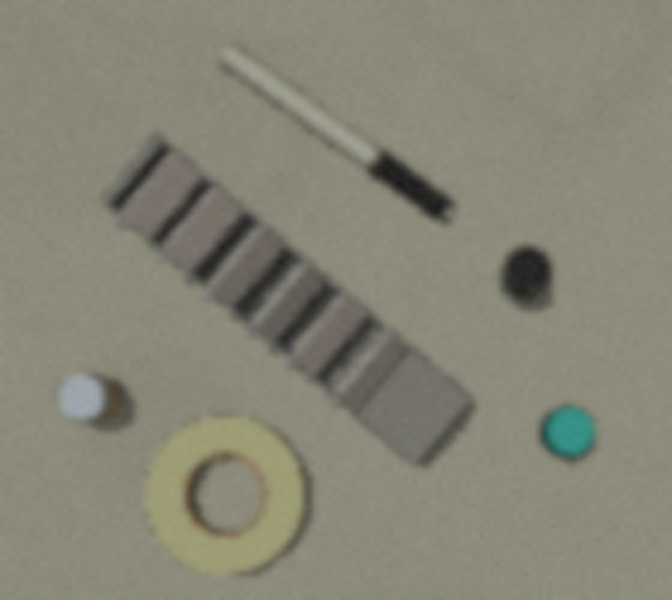

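View pics/scz.png

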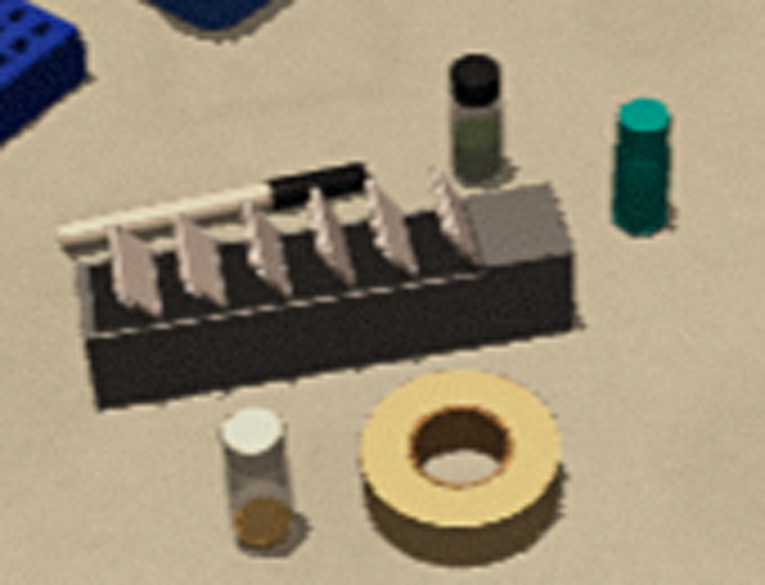

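```bash
cat > h.py <<'E'
import numpy as np, cv2
from bench import get_state, eyes, ctrl
from scipy.optimize import least_squares
def proj(n,P):
    c=eyes.calibration(n); return cv2.projectPoints(np.float64(P).reshape(-1,1,3),c['rvec'],c['tvec'],c['intrinsics'],None)[0].reshape(-1,2)
def back(n,uv,z):
    c=eyes.calibration(n); R=cv2.Rodrigues(c['rvec'])[0]; o=-R.T@c['tvec']
    d=R.T@np.linalg.inv(c['intrinsics'])@np.array([uv[0],uv[1],1.]); return o+d*(z-o[2])/d[2]
def wr(p,P):
    x,y,a=p; P=np.array(P,float); c,s=np.cos(a),np.sin(a)
    return np.c_[x+c*P[:,0]-s*P[:,1],y+s*P[:,0]+c*P[:,1],P[:,2]]
E
python3 - <<'E'
from h import *
T=np.array([(157,135),(107,197),(471,402),(417,462),])/4.8+[200,140]
PT=[(93,-20,45),(93,20,45),(-93,-20,45),(-93,20,45)]
S=np.array([(550,185),(572,253),(92,335),(98,408),(575,330),(78,265)])/4.5+[180,190]
PS=[(-93,-20,45),(-93,20,45),(93,20,45),(93,20,0),(-93,20,0),(93,-20,45)]
def f(p,w=(1,1)): return np.r_[w[0]*(proj('top',wr(p,PT))-T).ravel(),w[1]*(proj('scene',wr(p,PS))-S).ravel()]
a,b=back('top',T[[0,1]].mean(0),45),back('top',T[[2,3]].mean(0),45)
m=(a+b)/2;d=a-b; print(np.linalg.norm(d))
for w in((1,0),(0,1),(1,1)):
    r=least_squares(f,[m[0],m[1],np.arctan2(d[1],d[0])],args=(w,)); print(w,r.x,np.degrees(r.x[2]));
print(f(r.x).reshape(-1,2).round(1))
p=r.x
print('pad',wr(p,[(-75,0,45)]),'end',wr(p,[(87,0,45)]))
for n,uv,z in(('vial_a',(82,397),58),('vial_b',(527,272),58),('turq',(569,432),58),('roll',(228,495),24),('mk1',(228,55),16),('mk2',(447,212),16)):
    w=back('top',np.array(uv)/4.8+[200,140],z); q=w[:2]-p[:2];c,s=np.cos(p[2]),np.sin(p[2]); print(n,w.round(),'box frame',round(c*q[0]+s*q[1]),round(-s*q[0]+c*q[1]))
print(eyes.calibration('wrist'))
E
```

```text
182.37913705630723
(1, 0) [564.67190017  62.0762269    0.87917525] 50.37303150316267
(0, 1) [562.83311935  64.95704637   0.89385593] 51.214172123637624
(1, 1) [563.72980873  63.76243016   0.88767129] 50.859818703640556
[[-0.8 -0.5]
 [-2.5  0.8]
 [ 0.5 -0.3]
 [-0.4  1.7]
 [ 0.8 -1.5]
 [ 1.5 -0.8]
 [-1.8 -0.9]
 [ 0.3  0.8]
 [ 0.3  0.1]
 [-0.6 -2.4]]
pad [[516.38831695   5.59213572  45.        ]] end [[618.6459392  131.23997172  45.        ]]
vial_a [519. 150.  58.] box frame 38 89
vial_b [576. -43.  58.] box frame -75 -77
turq [507. -62.  58.] box frame -134 -36
roll [477.  89.  24.] box frame -35 83
mk1 [679.  94.  16.] box frame 96 -70
mk2 [607.  -8.  16.] box frame -28 -79
{'intrinsics': array([[309.49428981,   0.        , 283.85761218],
       [  0.        , 309.49428981, 207.23520637],
       [  0.        ,   0.        ,   1.        ]]), 'T_tool_cam': array([[-7.85186958e-04, -9.58607588e-01, -2.84729480e-01,
         7.06518754e+01],
       [ 9.99999372e-01, -9.80426417e-04,  5.43174307e-04,
        -7.23944845e-02],
       [-7.99847316e-04, -2.84728874e-01,  9.58607755e-01,
        -1.42524780e+02],
       [ 0.00000000e+00,  0.00000000e+00,  0.00000000e+00,
         1.00000000e+00]])}
```

Top and scene cameras agree on the box to about 3 mm. The pad end is the one with the plain grey block, next to the turquoise vial at (319,230), which I'll avoid. I choose the grey box and its pad at top-view (290,226), approaching with the fingers shut.

Emit:
move_arm([
  [-0.03,0.025,0,0],
  [-0.03,0.025,0,0],
  [-0.03,0.025,0,0],
  [-0.03,0.025,0,0],
  [-0.03,0.025,0,0],
], grip=1)

```text
time_s: 0.52
eef_pos: [321.5, -377.0, 223.9]
tool_rot: [[-0.926, -0.378, -0.009], [-0.378, 0.926, 0.009], [0.005, 0.012, -1.0]]
wrist_force: [1.9, 0.2, 0.4]
grip_width: 25.8
```

Emit:
move_arm([
  [-0.03,0.025,0,0],
  [-0.03,0.025,0,0],
  [-0.03,0.025,0,0],
  [-0.03,0.025,0,0],
  [-0.03,0.025,0,0],
])

```text
time_s: 0.93
eef_pos: [414.5, -195.2, 223.2]
tool_rot: [[-0.926, -0.376, -0.01], [-0.377, 0.926, 0.01], [0.005, 0.013, -1.0]]
wrist_force: [0.8, -0.5, 0.5]
grip_width: 0.4
```

Emit:
move_arm([
  [-0.03,0.026,0,-0.1],
  [-0.03,0.026,0,-0.1],
  [-0.03,0.02,0,-0.1],
  [-0.03,0.015,0,-0.1],
  [-0.02,0.01,0,-0.09],
])

```text
time_s: 1.35
eef_pos: [482.4, -25.8, 222.8]
tool_rot: [[-0.622, -0.783, -0.011], [-0.783, 0.622, 0.012], [-0.003, 0.016, -1.0]]
wrist_force: [0.7, -0.6, -0.4]
grip_width: 0.0
```

Emit:
move_arm([
  [0,0,0,0],
  [0,0,0,0],
])

```text
time_s: 1.52
eef_pos: [482.9, -21.1, 221.2]
tool_rot: [[-0.614, -0.789, -0.013], [-0.79, 0.614, 0.012], [-0.001, 0.018, -1.0]]
wrist_force: [-0.0, -0.9, 0.4]
grip_width: 0.2
```

Run:
```python
from h import *
s=get_state(); print(s['eef_pos'],s['tool_rot'].round(4),s['joints'].round(1))
np.savez('w1.npz',p=s['eef_pos'],R=s['tool_rot'])
im=eyes.get_image('wrist'); cv2.imwrite('pics/w1.png',im[:,:,::-1])
```

```text
[482.90292812 -21.09812558 221.2454358 ] [[-0.6137 -0.7894 -0.0133]
 [-0.7896  0.6136  0.0122]
 [-0.0014  0.018  -0.9998]] [ 20.8 -15.  -11.8  -0.9 -93.7 -58.7]
```

View pics/w1.png

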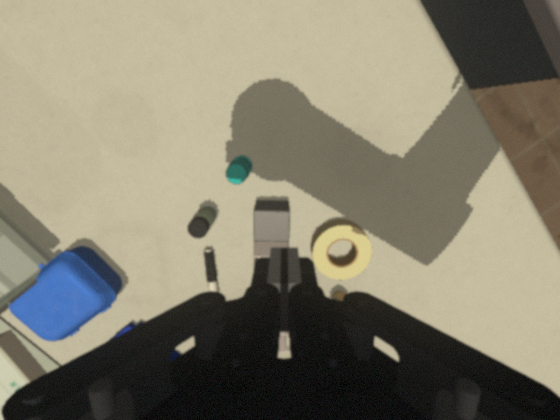

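The wrist view shows the pad top at about rows 210–255, cols 253–291, with the fingertips at (284,250). The turquoise vial is at (238,170), the black vial at (200,222) and the roll at (342,250). I'll zoom in to refine the lateral position.

Run:
```python
from h import *
a=cv2.imread("pics/w1.png")[185:275,220:340]; cv2.imwrite("pics/w1z.png",cv2.resize(a,(720,540),interpolation=cv2.INTER_CUBIC))
d=np.load('w1.npz');c=eyes.calibration('wrist');T=c['T_tool_cam']
def wproj(P):
    t=(d['R'].T@(np.array(P)-d['p']).T).T; q=(t-T[:3,3])@T[:3,:3]; return q[:,:2]/q[:,2:]*c['intrinsics'][0,0]+c['intrinsics'][:2,2]
for p in ([564.67,62.08,.879],[562.83,64.96,.8939],[563.73,63.76,.8877]):
    u=wproj(wr(p,[(-93,-20,45),(-93,20,45),(-57,20,45),(-57,-20,45),(-93,-20,0),(-93,20,0)])); print(((u-[220,185])*6).round())
print(wproj([d['p']]))
```

```text
[[198. 124.]
 [422. 130.]
 [415. 317.]
 [198. 312.]
 [216.  62.]
 [414.  66.]]
[[209. 132.]
 [432. 134.]
 [428. 321.]
 [211. 319.]
 [225.  68.]
 [423.  70.]]
[[204. 129.]
 [428. 133.]
 [422. 319.]
 [205. 316.]
 [220.  66.]
 [418.  69.]]
[[285.52376748 261.1512779 ]]
```

View pics/w1z.png

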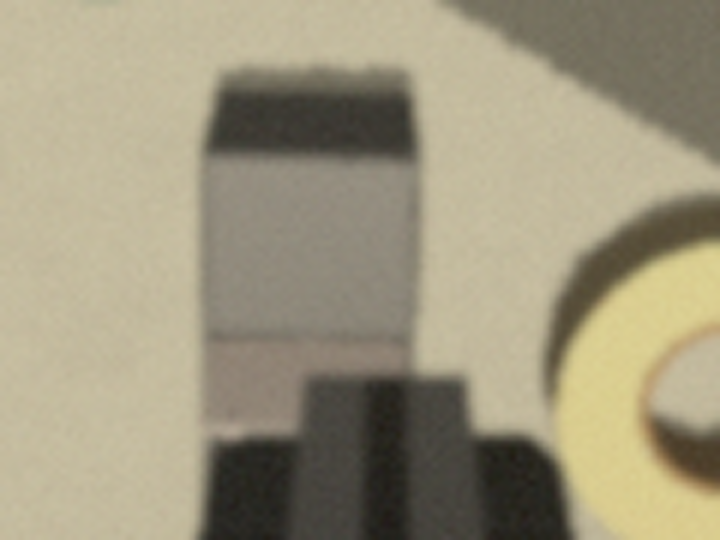

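Emit:
move_arm([
  [-0.02,-0.005,0.01,0.01],
  [-0.015,-0.005,0.025,0.01],
  [-0.007,-0.001,0.035,0],
  [0,0,0.035,0],
  [0,0,0.02,0],
])

```text
time_s: 1.98
eef_pos: [520.4, 3.0, 99.2]
tool_rot: [[-0.639, -0.769, 0.001], [-0.769, 0.639, 0.015], [-0.012, 0.009, -1.0]]
wrist_force: [-0.1, -1.1, -1.0]
grip_width: 0.3
```

Emit:
move_arm([
  [0,0,0,0],
  [0,0,0,0],
])

```text
time_s: 2.15
eef_pos: [517.3, 0.4, 94.0]
tool_rot: [[-0.643, -0.766, -0.008], [-0.766, 0.643, 0.013], [-0.004, 0.014, -1.0]]
wrist_force: [-0.1, -0.4, 0.2]
grip_width: -0.3
```

```bash
cat >> h.py <<'E'
BP=[566.4,65.5,.8877]
def st():
    s=get_state();p=s['eef_pos'];R=s['tool_rot'];a=BP[2];q=p[:2]-BP[:2];c,n=np.cos(a),np.sin(a)
    print('t',s['time_s'],'box x %.1f y %.1f z %.2f'%(c*q[0]+n*q[1],-n*q[0]+c*q[1],p[2]),'yaw err deg %.2f'%np.degrees(np.arctan2(-R[1,0],-R[0,0])-a),'tilt',R[2].round(4),'F',s['wrist_force'].round(2))
E
python3 -c "
from h import *
st()"
```

```text
t 2.15 box x -81.5 y -3.0 z 93.96 yaw err deg -0.86 tilt [-0.0045  0.0143 -0.9999] F [-0.09 -0.41  0.22]
```

Emit:
move_arm([
  [-0.004,0.003,0.01,-0.015],
  [0,0,0.01,0],
  [0,0,0.005,0],
])

```text
time_s: 2.4
eef_pos: [519.7, 5.0, 72.4]
tool_rot: [[-0.632, -0.775, -0.001], [-0.775, 0.632, 0.014], [-0.01, 0.009, -1.0]]
wrist_force: [0.3, 0.3, -0.2]
grip_width: 0.3
```

Emit:
move_arm([
  [0,0,0,0],
  [0,0,0,0],
  [0,0,0,0],
])

```text
time_s: 2.65
eef_pos: [520.1, 5.1, 73.0]
tool_rot: [[-0.632, -0.775, 0.001], [-0.775, 0.632, 0.014], [-0.011, 0.009, -1.0]]
wrist_force: [-0.3, -0.8, 0.2]
grip_width: 0.3
```

Run:
```python
from h import *
st()
s=get_state(); np.savez('w2.npz',p=s['eef_pos'],R=s['tool_rot'])
im=eyes.get_image('wrist')[:,:,::-1]; cv2.imwrite('pics/w2.png',im)
im=eyes.get_image('scene')[:,:,::-1]; cv2.imwrite('pics/s2.png',cv2.resize(im[150:330,150:390],(800,600),interpolation=cv2.INTER_CUBIC))
```

```text
t 2.65 box x -76.1 y -2.2 z 73.02 yaw err deg -0.08 tilt [-0.0114  0.0086 -0.9999] F [-0.35 -0.84  0.15]
```

View pics/w2.png

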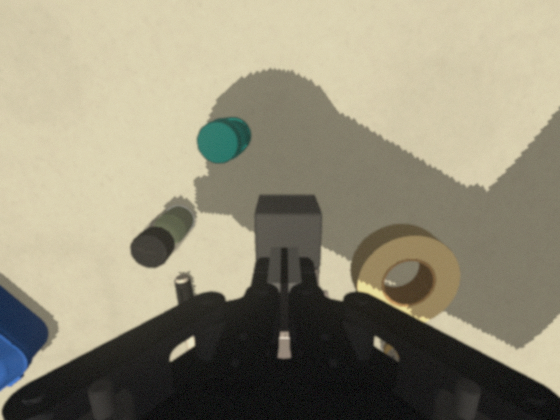

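View pics/s2.png

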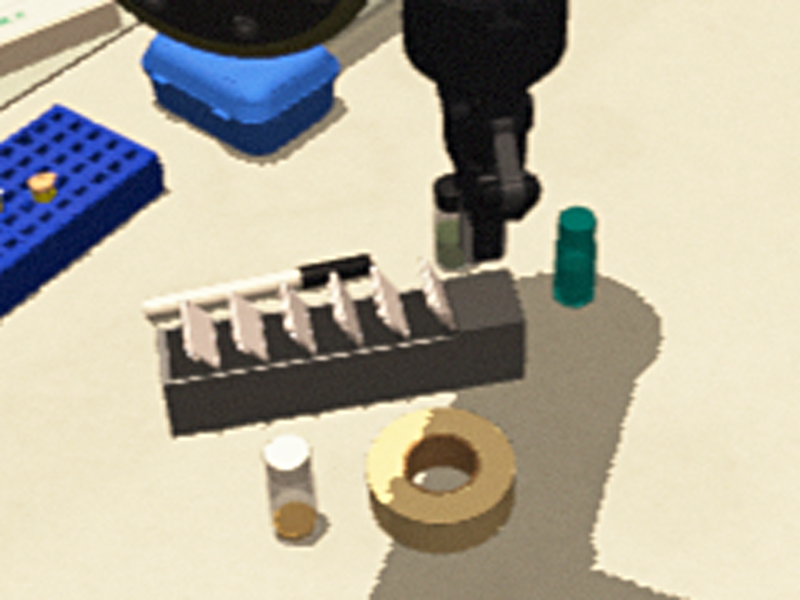

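The wrist view puts the pad edge centre at col 288.5 against the fingers at 284, so I need about +2.5 mm in y. The scene view shows the fingers above the pad end with all six lids open. I'll descend carefully.

Emit:
move_arm([
  [0.001,0.0025,0.008,0],
  [0,0,0.006,0],
  [0,0,0.003,0],
  [0,0,0,0],
])

```text
time_s: 3.08
eef_pos: [517.7, 6.5, 55.2]
tool_rot: [[-0.632, -0.775, 0.002], [-0.775, 0.632, 0.015], [-0.013, 0.008, -1.0]]
wrist_force: [-0.5, 0.1, -1.5]
grip_width: 0.1
```

```bash
python3 -c "
from h import *
st()"
```

```text
t 3.0833 box x -76.4 y 0.5 z 55.25 yaw err deg -0.07 tilt [-0.0131  0.0077 -0.9999] F [-0.47  0.11 -1.48]
```

Emit:
move_arm([
  [0,0,0.004,0],
  [0,0,0,0],
])

```text
time_s: 3.25
eef_pos: [517.4, 6.6, 50.3]
tool_rot: [[-0.632, -0.775, 0.001], [-0.775, 0.632, 0.015], [-0.012, 0.008, -1.0]]
wrist_force: [1.0, -0.4, -0.2]
grip_width: 0.1
```

Emit:
move_arm([
  [0,0,0.003,0],
  [0,0,0,0],
])

```text
time_s: 3.42
eef_pos: [517.5, 6.5, 47.0]
tool_rot: [[-0.632, -0.775, 0.001], [-0.775, 0.632, 0.015], [-0.012, 0.008, -1.0]]
wrist_force: [-0.6, 0.3, -0.1]
grip_width: -0.1
```

Emit:
move_arm([
  [0,0,0.002,0],
])

```text
time_s: 3.5
eef_pos: [517.8, 6.6, 45.3]
tool_rot: [[-0.632, -0.775, 0.002], [-0.775, 0.632, 0.015], [-0.013, 0.008, -1.0]]
wrist_force: [-0.1, 0.5, 0.9]
grip_width: 0.0
```

Emit:
move_arm([
  [0,0,0.001,0],
])

```text
time_s: 3.58
eef_pos: [518.1, 6.5, 45.1]
tool_rot: [[-0.632, -0.775, 0.003], [-0.775, 0.632, 0.014], [-0.013, 0.007, -1.0]]
wrist_force: [-4.7, 0.6, 9.4]
grip_width: 0.1
```

Emit:
move_arm([
  [0,0,0.001,0],
])

```text
time_s: 3.67
eef_pos: [518.1, 6.5, 45.2]
tool_rot: [[-0.632, -0.775, 0.003], [-0.775, 0.632, 0.014], [-0.013, 0.006, -1.0]]
wrist_force: [-4.3, 0.9, 7.6]
grip_width: -0.1
```

Contact is at z = 45.1 with about 8 N. I'll ease off and start the stroke.

Emit:
move_arm([
  [0,0,-0.0004,0],
  [-0.004,0,0,0],
  [-0.004,0,0,0],
])

```text
time_s: 3.92
eef_pos: [523.7, 12.9, 46.3]
tool_rot: [[-0.632, -0.775, 0.004], [-0.775, 0.632, 0.014], [-0.014, 0.006, -1.0]]
wrist_force: [-0.1, 0.1, -0.0]
grip_width: 0.0
```

Emit:
move_arm([
  [-0.004,0,0,0],
  [-0.004,0,0,0],
  [-0.004,0,0,0],
])

```text
time_s: 4.17
eef_pos: [531.5, 22.4, 46.0]
tool_rot: [[-0.632, -0.775, 0.002], [-0.775, 0.632, 0.013], [-0.011, 0.006, -1.0]]
wrist_force: [-0.6, -1.0, 1.5]
grip_width: 0.2
```

```bash
python3 -c "
from h import *
st()"
```

```text
t 4.1667 box x -55.5 y -0.1 z 45.99 yaw err deg -0.09 tilt [-0.0112  0.0062 -0.9999] F [-0.6  -1.03  1.49]
```

Emit:
move_arm([
  [-0.004,0,0.0002,0],
  [-0.004,0,0.0001,0],
  [-0.004,0,0.0001,0],
  [-0.004,0,0.0001,0],
])

```text
time_s: 4.5
eef_pos: [542.5, 36.0, 45.3]
tool_rot: [[-0.632, -0.775, 0.001], [-0.775, 0.632, 0.011], [-0.01, 0.006, -1.0]]
wrist_force: [-3.5, -3.1, 2.4]
grip_width: -0.3
```

Run:
```python
from h import *
st()
im=eyes.get_image('scene')[:,:,::-1]; cv2.imwrite('pics/s3.png',cv2.resize(im[150:330,150:390],(800,600),interpolation=cv2.INTER_CUBIC))
```

```text
t 4.5 box x -38.0 y -0.1 z 45.32 yaw err deg -0.07 tilt [-0.0095  0.0065 -0.9999] F [-3.49 -3.09  2.36]
```

View pics/s3.png

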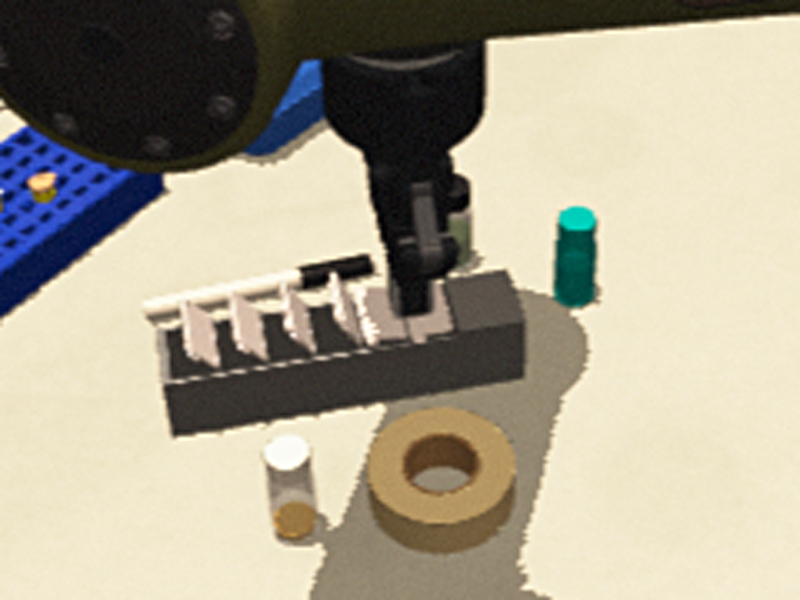

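Lid 1 is shut, lid 2 is folding under the fingers at about (400,310), and lids 3–6 are still standing. The box corner is still at (172,433), so it hasn't moved.

Emit:
move_arm([
  [-0.004,0,-0.0003,0],
  [-0.004,0,0,0],
  [-0.004,0,0,0],
  [-0.004,0,0,0],
])

```text
time_s: 4.88
eef_pos: [554.7, 50.8, 46.0]
tool_rot: [[-0.632, -0.775, 0.004], [-0.775, 0.632, 0.014], [-0.013, 0.006, -1.0]]
wrist_force: [0.0, -0.6, 0.5]
grip_width: -0.0
```

Emit:
move_arm([
  [-0.004,0,0,0],
  [-0.004,0,0,0],
  [-0.004,0,0,0],
  [-0.004,0,0,0],
])

```text
time_s: 5.22
eef_pos: [565.6, 64.2, 46.0]
tool_rot: [[-0.632, -0.775, 0.003], [-0.775, 0.632, 0.013], [-0.012, 0.006, -1.0]]
wrist_force: [-0.1, -0.8, 0.6]
grip_width: 0.4
```

Run:
```python
from h import *
st()
im=eyes.get_image('scene')[:,:,::-1]; cv2.imwrite('pics/s4.png',cv2.resize(im[150:330,150:390],(800,600),interpolation=cv2.INTER_CUBIC))
```

```text
t 5.2167 box x -1.5 y -0.2 z 45.99 yaw err deg -0.07 tilt [-0.0117  0.0061 -0.9999] F [-0.12 -0.75  0.55]
```

View pics/s4.png

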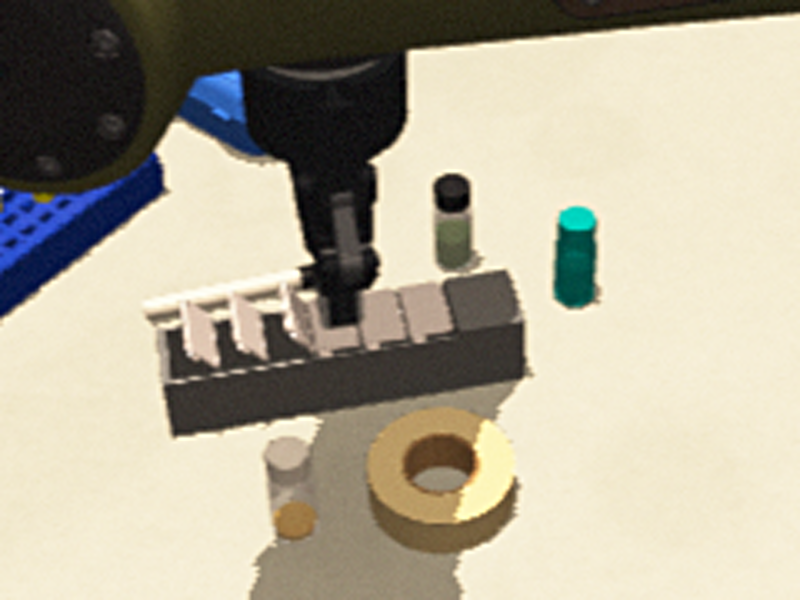

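Lids 1–2 are shut flat, lid 3 is going down at (335,325), and lids 4–6 stand. Nothing has been displaced, so I'll continue with the same height correction.

Emit:
move_arm([
  [-0.004,0,0.0001,0],
  [-0.004,0,0,0],
  [-0.004,0,0,0],
  [-0.004,0,0,0],
])

```text
time_s: 5.6
eef_pos: [576.5, 77.7, 45.9]
tool_rot: [[-0.632, -0.775, 0.002], [-0.775, 0.632, 0.012], [-0.011, 0.006, -1.0]]
wrist_force: [-0.1, -0.9, -0.2]
grip_width: 0.3
```

Emit:
move_arm([
  [-0.004,0,0.0001,0],
  [-0.004,0,0,0],
  [-0.004,0,0,0],
  [-0.004,0,0,0],
])

```text
time_s: 5.93
eef_pos: [587.9, 91.8, 45.9]
tool_rot: [[-0.632, -0.775, 0.002], [-0.775, 0.632, 0.013], [-0.011, 0.006, -1.0]]
wrist_force: [-3.3, -3.2, 2.3]
grip_width: -0.0
```

Run:
```python
from h import *
st()
im=eyes.get_image('scene')[:,:,::-1]; cv2.imwrite('pics/s5.png',cv2.resize(im[150:330,150:390],(800,600),interpolation=cv2.INTER_CUBIC))
```

```text
t 5.9333 box x 33.9 y -0.1 z 45.95 yaw err deg -0.06 tilt [-0.0111  0.0064 -0.9999] F [-3.27 -3.16  2.28]
```

View pics/s5.png

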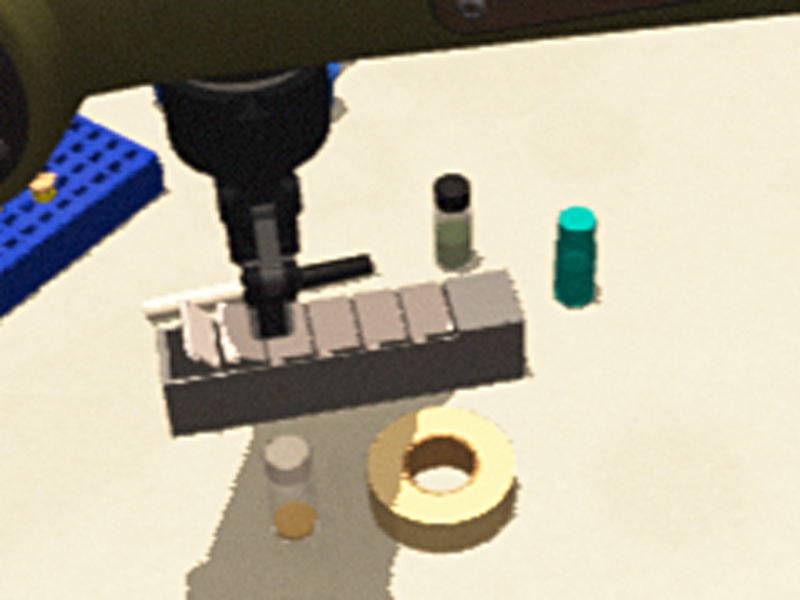

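Lids 1–4 look shut and lid 5 is folding at (240,335). Lid 6 is still open at (200,335). Continuing.

Emit:
move_arm([
  [-0.004,0,0.0001,0],
  [-0.004,0,0,0],
  [-0.004,0,0,0],
  [-0.004,0,0,0],
])

```text
time_s: 6.32
eef_pos: [599.6, 106.1, 46.2]
tool_rot: [[-0.632, -0.775, 0.004], [-0.775, 0.632, 0.014], [-0.013, 0.006, -1.0]]
wrist_force: [-0.0, -0.5, -0.1]
grip_width: -0.0
```

Emit:
move_arm([
  [-0.004,0,0.0001,0],
  [-0.004,0,0,0],
  [-0.004,0,0,0],
  [-0.004,0,0,0],
])

```text
time_s: 6.65
eef_pos: [610.7, 119.6, 46.2]
tool_rot: [[-0.632, -0.775, 0.003], [-0.775, 0.632, 0.013], [-0.012, 0.006, -1.0]]
wrist_force: [-0.1, -0.2, 0.5]
grip_width: -0.3
```

Run:
```python
from h import *
st()
```

```text
t 6.65 box x 69.9 y -0.2 z 46.21 yaw err deg -0.05 tilt [-0.0122  0.0061 -0.9999] F [-0.15 -0.22  0.53]
```

Emit:
move_arm([
  [-0.004,0,0.0004,0],
  [-0.004,0,0.0002,0],
  [-0.004,0,0.0001,0],
  [-0.002,0,0.0003,0],
])

```text
time_s: 6.98
eef_pos: [621.1, 132.7, 45.3]
tool_rot: [[-0.632, -0.775, 0.004], [-0.775, 0.632, 0.014], [-0.014, 0.006, -1.0]]
wrist_force: [-0.7, -0.4, 1.4]
grip_width: 0.2
```

Run:
```python
from h import *
st()
im=eyes.get_image('scene')[:,:,::-1]; cv2.imwrite('pics/s6.png',cv2.resize(im[150:330,150:390],(800,600),interpolation=cv2.INTER_CUBIC))
```

```text
t 6.9833 box x 86.6 y -0.0 z 45.26 yaw err deg -0.03 tilt [-0.0137  0.0059 -0.9999] F [-0.73 -0.36  1.37]
```

View pics/s6.png

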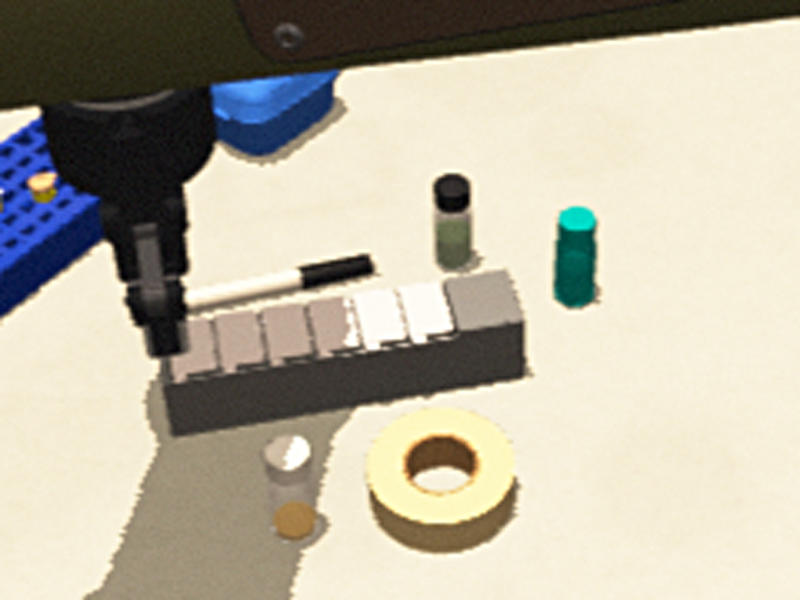

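All six lids look shut and the fingers are at the far end. I'll pause briefly, then raise straight up.

Emit:
move_arm([
  [0,0,0,0],
  [0,0,0,0],
  [0,0,-0.005,0],
  [0,0,-0.015,0],
  [0,0,-0.03,0],
])

```text
time_s: 7.45
eef_pos: [617.0, 131.0, 88.8]
tool_rot: [[-0.632, -0.775, -0.008], [-0.775, 0.632, 0.011], [-0.003, 0.013, -1.0]]
wrist_force: [0.5, -0.1, -0.6]
grip_width: -0.3
```

Emit:
move_arm([
  [0,0,-0.03,0],
  [0,0,-0.03,0],
  [0,0,-0.03,0],
  [0,0,0,0],
  [0,0,0,0],
])

```text
time_s: 7.87
eef_pos: [618.7, 129.1, 191.3]
tool_rot: [[-0.632, -0.775, 0.0], [-0.775, 0.632, 0.013], [-0.01, 0.008, -1.0]]
wrist_force: [-0.4, 1.1, -1.5]
grip_width: -0.0
```

Run:
```python
from h import *
st()
a=eyes.get_image('scene')[150:330,150:390,::-1]; cv2.imwrite('pics/s7.png',cv2.resize(a,(800,600),interpolation=cv2.INTER_CUBIC))
```

```text
t 7.8667 box x 82.3 y -0.4 z 191.30 yaw err deg -0.09 tilt [-0.0105  0.0083 -0.9999] F [-0.42  1.08 -1.5 ]
```

View pics/s7.png

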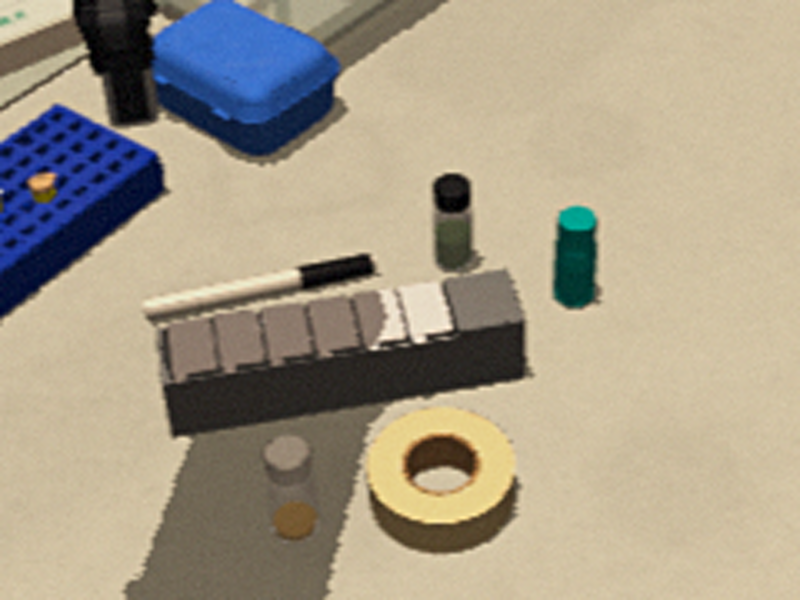

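All six lids lie flat, and the box, vials, roll and marker sit at the same pixels as before the stroke. The hand is clear at z = 191 mm, so I'm handing in.

```bash
python3 -c "
from h import *
print(ctrl.close_job())"
```

```text
the job is handed in; nothing more can be done
None
```

All six lids are shut, in order from the pad end, and the job is handed in; no verdict was reported. I set the shut fingers on the pad (contact at z = 45.1 mm, wrist force peaking around 10 N). I then ran them along the row in one unbroken pass at about z = 45–46 mm, with wrist forces mostly under 5 N, and lifted straight up at the far end.

- **Last checks:** The final scene picture showed all six lids flat. The box, vials, film roll, marker and the turquoise look-alike were at the same pixels as before the stroke. The hand was clear at z = 191 mm, about 7.9 s into the 45 s.
- **Lid angles:** I judged these from the pictures and the finger height (at most about 1.2 mm above shut level); there was no direct reading of the hinges.
- **Disagreements:** The top and scene cameras differed by about 3 mm on the box position. The wrist camera's scale came out about 5% different from what I expected. Neither affected the stroke.

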